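# Shut the valve and snap the cap onto the water filter's filling port

## Task

The bench water filter has been rinsed: first flip its red valve lever over from the near side to the far side (shut), then pick up the loose blue cap and press it down over the upright white filling port until it clicks on. Keep pressing after the click so that the cap sits fully down on the grey collar, and finish like that, still holding it pressed down. Leave the garlic, the tin and the salt shaker where they are.

Things in the scene. Friction and masses are not known exactly. Their poses are not given: they have to be found in the camera images.
- filter_stand: bench water filter, fixed: white base 170 x 250 mm; a white cartridge with blue ends lies along its far side (top 77 mm high); nearer the robot stand a grey valve block with the red lever on the right (-y) and the filling port on the left (+y). Origin: under the base's middle, on the worktop. x points away from the robot, y left along the cartridge, z up; turned by up to 0.35 rad
- port_seat (a point): centre of the top of the port's grey collar (54 mm across, 70 mm above the worktop), where the cap's rim comes to rest. From it rises a white stud 28 mm across and 26 mm high, its top 7 mm tapering to 17 mm, with four sprung steel bumps (crests 35 mm across, 12 mm above the collar). In the stand's frame it lies 10 mm in -x and 135 mm in +y from the lever pivot
- lever_pivot (a point): pivot axis of the red lever, 62 mm above the worktop; the lever turns about the stand's y axis
- lever_tip (a point): near the lever's free end: on the lever's centre line, 60 mm from the pivot (the lever ends at 62 mm). The end is a red paddle 22 mm wide along y, 11 mm thick and 30 mm long, on a thin steel rod
- valve_lever (a joint): lever angle: 0 = open, leaning 0.6 rad from upright to the near side (stand's -x); 1.2 = shut, leaning 0.6 rad to the far side (+x). It is over-centre: it springs to either end from upright (0.6), and needs about 2 N at the paddle
- cap: loose blue cap, about 50 g, standing mouth down on the worktop. Skirt 48 mm across, 32 mm high, with a flat shoulder on top and a round grip knob above. Origin: centre of the open rim underneath; z up. The mouth is 31 mm wide (1.5 mm play round the stud)
- garlic: bulb of garlic, 60 mm across, 59 mm high, origin under its middle; leave alone
- tin: tin can, 57 mm across, 72 mm high, origin under its middle; leave alone
- shaker: glass salt shaker with a grey top, 44 mm across, 90 mm high, origin under its middle; leave alone
- stud_top (a point): centre of the stud's flat top, 26 mm above the collar; a black sprung seal stands 4.5 mm out of it
- cap_knob (a point): middle of the cap's grip knob (29 mm across, 24 mm high, white dot on top), 44 mm above the rim; the cap is 56 mm high in all. Pushing it over the bumps takes about 10 N, with the rim 17 to 12 mm above the collar; then it clicks: the bumps pull it down by about 12 N. Let go, it rides on the seal 3.5 mm above the collar; pressing with about 7 N brings it down onto the collar
Mind the look-alikes: they are no part of the job. There is more than one size of the cap; the job needs the middle-sized.

How it is judged:
By the outcome, as a careful person would: the job done as asked, in the order asked, and still so for the second after the job is handed in, while the arm keeps its last pose, push and grip.
It also fails if it takes over 51 s, if anything falls off the work surface, if the arm or the gripper's body presses on something with over 40 N, if the wrist force passes 120 N, or if a joint passes its speed limit or range.

## Robot

A 6-joint arm with a two-finger parallel gripper is mounted at the origin on a cart in front of the work surface, level with it; the furniture and walls round the work are solid. World frame = base frame: x ahead of the robot, y to its left, z up, the work surface at z = 0. Lengths are in mm, angles in rad, forces in N, time in s.
With the tool pointing down it reaches from about 275 to 825 mm from the base axis. Payload 4.9 kg.
Tool frame: the origin (TCP) lies at the very end of the fingers, on their centre line; the grasp point (between the pads) lies 19 mm behind it (robot.hold_point_z is the distance from the TCP to the grasp point, in mm); z points along the fingers, y is the line along which they close (so a half turn about z gives the same grasp; the last joint's range is limited). The gripper opens to 85 mm and grips with 20 to 120 N. Pads are 22 mm wide; open, the fingers measure 114 mm over their backs; the gripper's body (76 mm by 85 mm) begins 54 mm behind the grasp point. The pads swing forward as they close: fully open they stand 13 mm farther back than shut.
Start: joints at [-1.395, 0.326, -0.193, 1.052, 0, 1.437], TCP at [167.689, -523.831, 231.281] pointing down, gripper open.
Joint ranges: [-2.65, 2.65], [-0.97, 1.79], [-1.3, 1.35], [-1.93, 2.1], [-1.47, 1.37], [-3.14, 3.14]. Speed limits (rad/s): [2.57, 2.57, 3.14, 3.14, 3.14, 3.14].

## Interface

Orientations are given as [roll, pitch, yaw] about the fixed x, y, z axes, in that order (R = Rz(yaw) Ry(pitch) Rx(roll)).
In Python, from station import robot gives the robot as it stands.
- The arm moves only by the tool jog_arm, never from a script. Its argument "moves" is a list that holds one entry, the list of rows, each a list of 4 numbers: the shift along the tool's x, y, z in mm, then the turn about the tool's z in degrees. In form: [[[x, y, z, yaw], ...]]. A call has 1 to 12 rows; each row is the pose to reach, as a shift and turn from the pose commanded when the call began, along the tool's axes at that moment; what a row does not reach only later rows make up. A row lasts 1/10 s, in which the tool goes at most 50 mm and 8.59 degrees, less where a joint would pass 70% of its speed; a pose out of reach is approached as far as the arm can. A call with a gripper value outside its range is refused whole. "grip" is the closure, from 0 (fully open) to 1 (shut), set as the call begins (left out, the last holds). The fingers move at their own pace and stop on an object; "force" is the grip in N (left out, the last holds). Time passes only in rows, so rows that repeat a pose let the fingers close. It gives the time, the measured TCP pose, the force, the opening and the grip force at its end, in the units of the state.
- robot.sense(): the state, without advancing time (a new reading comes with each control period).
- robot.camera(name): name is "scene" or "top"; returns the picture (480x640x3 uint8, blue, green, red); there is no depth.
- robot.camera_params(name): a dict with "fovy" (degrees; the focal length in pixels is half the picture's height over the tangent of half this angle, whatever the lens; pixels are square), "cx", "cy" (the principal point, pixels), "position" and "attitude" of the camera in the world. Camera axes: x right, y down, z forward; pixel columns grow to the right and rows downward; lengths in mm; the calibration is good to about 2 mm. A picture is of the moment at which its call begins. camera_params takes no time and is no camera call.
- robot.hand_in(): hands the job in; it is judged then, once.
Trained networks look in the newest picture that a camera, given by its name, has taken for a name from the list of things; names that differ only in an ending like _2 or _b are one class to them, and where a whole thing is asked for, a point or a joint stands for the part that bears it (a point fixed in the world has none). Each returns a list of dicts, best first, with "conf" (0 to 1); they miss things now and then, are a little off and sometimes report something else, mostly with a low value. They report only what shows in the picture. A call takes as long as a camera call. They do not tell look-alikes from the thing itself.
- robot.boxes_of(camera, label): "position" ([x, y, z] in mm, in the coordinates of the camera as it stood for that picture, good to about 4 mm: the middle of the surface that is visible of it).
The state is a dict: "time": time; "joints": joint angles; "qvel": joint speeds; "effort": joint torques, N m; "position": TCP position; "tool_rot": TCP orientation; "ft_force": force on the tool from outside, world axes, zero at the start; "torque": the same for the moment, N m; "grip_width": finger opening in mm; "gripper_force": force on a finger pad.
Only numpy, scipy, OpenCV 4.12 (cv2) and the standard library are available. Lean on these libraries where they do the work, as an engineer would, in place of code of your own. Each camera call takes 0.05 s, during which the arm holds its last target. There are 200 camera calls.

## Working session

There is one attempt and no reset: what is moved stays moved. The work goes in short steps, Python scripts to look and compute and a tool call to move; the robot and the scene stay as the last step left them, time stands still between calls to the robot, and variables do not carry over. Pictures are saved under pics/ and viewed, at most 10 in all, crops included, and the job is handed in when it is done.

Besides the shell and the picture viewer there is one more tool, called after ">>>" as a command line: name --argument value ..., lists and objects as JSON in quotes. jog_arm: Moves the arm, as the interface text tells. Its arguments: {"type":"object","properties":{"moves":{"type":"array","items":{"type":"array","items":{"type":"array","items":{"type":"number"}}}},"grip":{"type":"number"},"force":{"type":"number"}},"required":["moves"]}

```bash
ls; mkdir -p pics
cat > h.py <<'E'
from station import robot
import numpy as np, cv2
from scipy.spatial.transform import Rotation as R
def cam(n):
    p=robot.camera_params(n); a=np.array(p["attitude"],float)
    M=a if a.shape==(3,3) else R.from_euler('xyz',a).as_matrix()
    return p,M,np.array(p["position"],float)
def w(n,pc):
    p,M,t=cam(n); return M@np.array(pc)+t
def ray(n,u,v,z):
    p,M,t=cam(n); f=240/np.tan(np.radians(p["fovy"])/2)
    d=M@np.array([(u-p["cx"])/f,(v-p["cy"])/f,1]); return t+d*(z-t[2])/d[2]
def px(n,P):
    p,M,t=cam(n); f=240/np.tan(np.radians(p["fovy"])/2)
    c=M.T@(np.array(P)-t); return c[:2]/c[2]*f+[p["cx"],p["cy"]]
E
python3 - <<'E'
from h import *
for n in("scene","top"):
    cv2.imwrite(f"pics/{n}0.png",robot.camera(n)); print(n,robot.camera_params(n))
    for l in ("filter_stand","cap","port_seat","valve_lever","lever_tip","stud_top","cap_knob","garlic","tin","shaker"):
        for b in robot.boxes_of(n,l): print(l,round(b["conf"],2),w(n,b["position"]).round())
print(robot.sense())
E
```

```text
pics
scene {'fovy': 53.64837324249402, 'cx': 322.95930656065696, 'cy': 229.50404964329365, 'position': array([-264.79894391,  490.27957677,  968.6204488 ]), 'attitude': array([-2.30382428,  0.01108729, -2.14741159])}
filter_stand 0.63 [528. -24.  36.]
filter_stand 0.21 [454. 235.  35.]
cap 0.88 [448. 235.  29.]
cap 0.71 [519. 157.  44.]
cap 0.53 [533. 247.  29.]
cap 0.48 [509. 380.  35.]
port_seat 0.95 [531. -21.  35.]
valve_lever 0.49 [ 483. -122.  101.]
lever_tip 0.53 [ 485. -130.  105.]
stud_top 0.61 [528. -26.  37.]
stud_top 0.21 [451. 239.  33.]
cap_knob 0.78 [518. 158.  47.]
cap_knob 0.56 [451. 237.  35.]
cap_knob 0.55 [529. 248.  25.]
cap_knob 0.45 [ 484. -123.  101.]
garlic 0.59 [510. 380.  36.]
garlic 0.54 [450. 236.  28.]
shaker 0.62 [629. 306.  50.]
top {'fovy': 47.76401839222167, 'cx': 315.9848535788291, 'cy': 234.51566669920305, 'position': array([ 105.30708133,  -48.17855682, 1612.74661735]), 'attitude': array([-2.86857568e+00,  1.43040674e-03, -1.55464231e+00])}
filter_stand 0.75 [524. -58.  17.]
cap 0.9 [525. 144.  47.]
cap 0.6 [458. 219.  31.]
port_seat 0.64 [531. -5
[... 292 characters left out ...]
{'time': 1.1, 'joints': array([-1.39518497e+00,  3.26202972e-01, -1.92620528e-01,  1.05199058e+00,
        1.12237554e-05,  1.43656475e+00]), 'qvel': array([2.05660079e-03, 7.00101885e-04, 2.94455602e-04, 6.10100262e-05,
       9.47249739e-05, 7.77189280e-04]), 'effort': array([ 3.67231178e-04, -4.43338430e+01,  2.62759459e+01,  9.77517411e-04,
       -2.28244749e-04, -8.15436625e-07]), 'position': array([ 167.69932859, -523.82019166,  231.27140753]), 'tool_rot': array([-3.14157656e+00, -1.34987358e-05,  3.09842930e-01]), 'ft_force': array([-0.93975355,  0.7751913 , -0.00427843]), 'torque': array([-0.00563431, -0.0234598 ,  0.02646742]), 'gripper_force': 0.0, 'grip_width': 85.25419401481285}
```

Run:
```python
from h import *
i=cv2.imread("pics/scene0.png"); j=cv2.imread("pics/top0.png")
for n,im in(("scene",i),("top",j)):
    q=np.array([px(n,P) for P in [(400,-180,0),(650,-180,100),(400,290,0),(650,290,100)]])
    a=np.maximum(q.min(0).astype(int)-10,0); b=q.max(0).astype(int)+10
    c=im[a[1]:b[1],a[0]:b[0]]; s=min(800/c.shape[1],600/c.shape[0]); print(n,a,b,s)
    cv2.imwrite(f"pics/{n}0c.png",cv2.resize(c,None,fx=s,fy=s,interpolation=cv2.INTER_CUBIC)[:600,:800])
```

```text
scene [189 181] [407 353] 3.488372093023256
top [195 183] [374 295] 4.4692737430167595
```

View pics/scene0c.png

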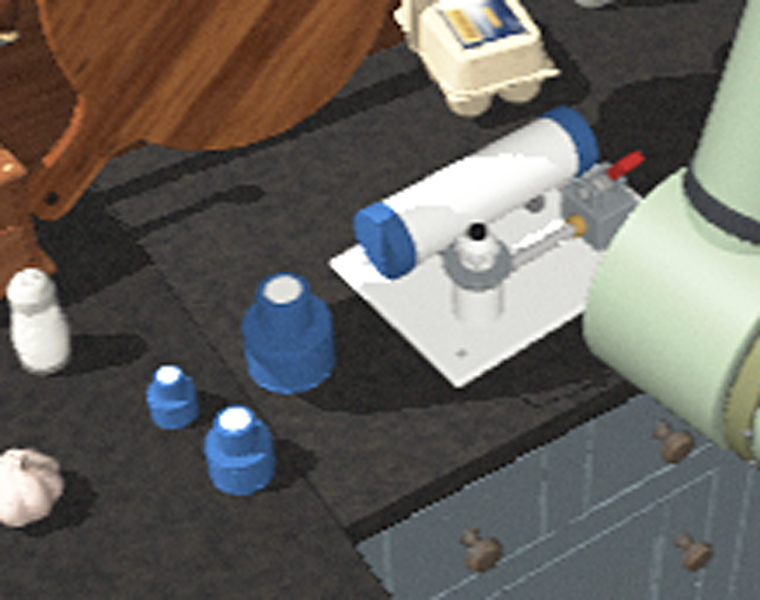

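View pics/top0c.png

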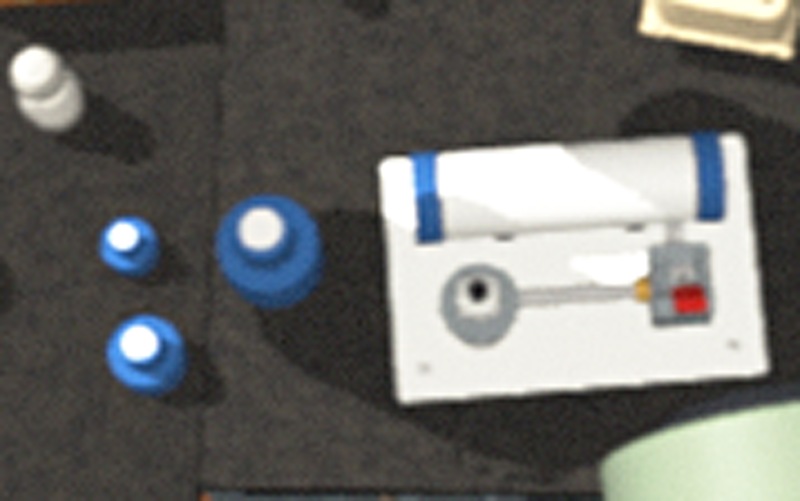

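The pictures show three blue caps. The middle-sized one has its dot at scene crop (236,418) and top crop (139,343). The stand's seal is at scene (478,232) and top (478,290), and the red paddle is at top (690,300), leaning to the near side.

```bash
cat >> h.py <<'E'
def S(u,v,z): return ray("scene",189+u/3.4884,181+v/3.4884,z)
def T(u,v,z): return ray("top",195+u/4.4693,183+v/4.4693,z)
E
python3 - <<'E'
from h import *
pr=lambda k,P:print(k,P.round(1))
pr("seal top",T(478,290,100.5)); pr("seal sc",S(478,231,100.5))
pr("collar top",T(480,305,68)); pr("collar sc",S(478,264,70))
pr("cap top",T(139,343,56)); pr("cap sc",S(236,418,56))
pr("lever top",T(690,300,110));pr("lever sc",S(632,163,112))
c=[T(*q,10) for q in((380,160),(742,135),(770,375),(400,403))]
for q in c: pr("corner",q)
for a,b in((1,0),(2,3)): d=c[a]-c[b]; d=-d; print("yaw",np.degrees(np.arctan2(-d[0],d[1])))
for a,b in((0,3),(1,2)): d=c[a]-c[b]; print("yaw",np.degrees(np.arctan2(d[1],d[0])))
# HSV cap components in top, scene
for n in("top","scene"):
    im=cv2.imread(f"pics/{n}0.png");h=cv2.cvtColor(im,cv2.COLOR_BGR2HSV)
    m=cv2.inRange(h,(95,120,60),(125,255,255)); k,l,s,ce=cv2.connectedComponentsWithStats(m)
    print(n,[(s[i].tolist(),ce[i].round(1)) for i in range(1,k) if s[i][4]>40])
    m=cv2.inRange(h,(0,170,120),(8,255,255)); k,l,s,ce=cv2.connectedComponentsWithStats(m)
    for i in range(1,k):
        if s[i][4]>5 : print("red",s[i].tolist(),ray(n,*ce[i],107).round(1))
E
```

```text
seal top [488.1   0.6 100.5]
seal sc [486.    3.9 100.5]
collar top [4.862e+02 1.000e-01 6.800e+01]
collar sc [482.2   6.6  70. ]
cap top [459.8 224.5  56. ]
cap sc [460.9 225.6  56. ]
lever top [ 481.2 -135.4  110. ]
lever sc [ 473.1 -130.6  112. ]
corner [602.8  73.5  10. ]
corner [ 624.9 -177.3   10. ]
corner [ 454.9 -195.2   10. ]
corner [431.7  54.2  10. ]
yaw 5.040599767412528
yaw 5.31962572726434
yaw 6.43789352359778
yaw 5.993924193664657
top [([350, 212, 7, 20, 84], array([353.4, 221.9])), ([287, 217, 7, 20, 84], array([289.9, 226.4])), ([243, 227, 25, 25, 367], array([255.7, 240. ])), ([217, 231, 14, 14, 100], array([224. , 238.3])), ([219, 253, 18, 19, 192], array([227.9, 262.6]))]
red [346, 247, 7, 6, 30] [ 483.3 -134.3  107. ]
scene [([344, 211, 17, 21, 121], array([354. , 219.3])), ([291, 239, 17, 22, 256], array([299. , 249.4])), ([258, 259, 27, 35, 646], array([271.4, 278.4])), ([231, 286, 15, 18, 182], array([238.2, 295.8])), ([248, 297, 20, 26, 361], array([257.4, 311.2]))]
red [364, 224, 10, 8, 38] [ 480.9 -130.2  107. ]
```

>>> jog_arm --moves '[[[190,-142,20,6],[190,-142,20,6],[190,-142,20,6],[190,-142,20,6],[190,-142,20,6],[377,-284,60,12],[377,-284,60,12],[377,-284,60,12],[377,-284,60,12],[377,-284,60,12],[377,-284,60,12],[377,-284,60,12]]]' --grip 1 --force 60

```text
time: 2.3
position: [440.3, -137.8, 171.2]
tool_rot: [3.141, 0.001, 0.103]
ft_force: [-0.8, 0.4, -0.9]
grip_width: 0.2
gripper_force: 0.0
```

Run:
```python
from h import *
im=robot.camera("scene"); s=robot.sense(); print(s["time"],s["position"].round(1),s["tool_rot"].round(3),s["grip_width"],s["ft_force"].round(1))
cv2.imwrite("pics/s1.png",cv2.resize(im[150:330,230:470],None,fx=3.2,fy=3.2,interpolation=cv2.INTER_CUBIC))
```

```text
2.35 [ 440.  -138.6  171.3] [3.141 0.    0.101] -0.028699439863424575 [-0.5  0.1 -0.2]
```

View pics/s1.png

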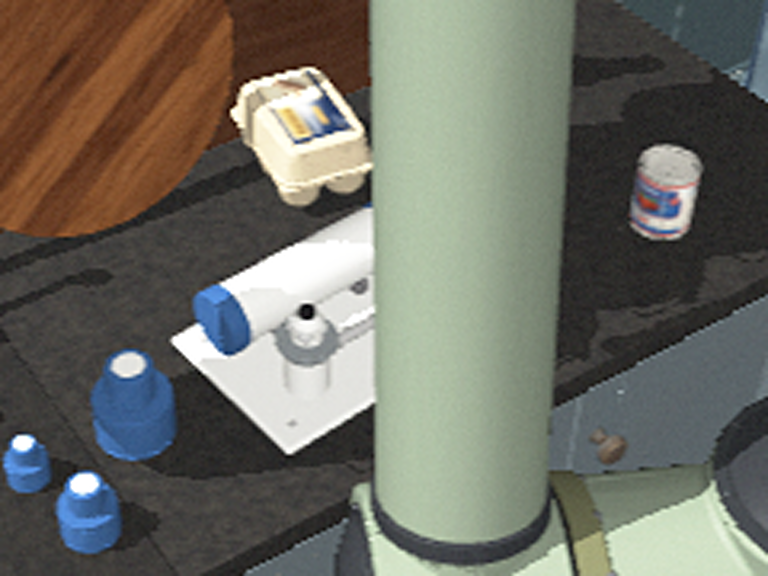

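The arm hides the lever from the scene camera. The cap at (85,510) hasn't moved, and the tin is clear at (665,190). Next I go down and push the lever.

>>> jog_arm --moves '[[[0,0,40,0],[0,0,76,0],[0,0,76,0],[12,0,76,0],[24,0,76,0],[34,0,76,0],[44,0,76,0],[54,0,76,0],[64,0,76,0],[74,0,76,0],[82,0,76,0],[82,0,76,0]]]'

```text
time: 3.55
position: [519.3, -130.3, 95.0]
tool_rot: [3.141, 0.007, 0.1]
ft_force: [-8.9, -2.1, 9.1]
grip_width: -0.2
gripper_force: 6.1
```

>>> jog_arm --moves '[[[-20,0,0,0],[-45,0,-10,0],[-80,0,-40,0],[-80,0,-80,0],[-80,-50,-85,0],[-80,-100,-85,0],[-80,-150,-85,0],[-80,-200,-85,0],[-80,-200,-85,0]]]'

```text
time: 4.45
position: [421.0, 66.1, 180.5]
tool_rot: [-3.139, 0.0, 0.11]
ft_force: [0.3, -1.3, -0.0]
grip_width: -0.3
gripper_force: 0.0
```

Run:
```python
from h import *
a=robot.camera("scene")[150:330,230:470];b=robot.camera("top")[170:305,190:430]; s=robot.sense(); print(s["time"],s["position"].round(1),s["tool_rot"].round(3))
z=lambda i:cv2.resize(i,None,fx=1.65,fy=1.65,interpolation=cv2.INTER_CUBIC)
b=cv2.copyMakeBorder(b,0,45,0,0,cv2.BORDER_CONSTANT)
cv2.imwrite("pics/s2.png",np.hstack([z(a),z(b)]))
for n in("scene","top"):
    for b in robot.boxes_of(n,"valve_lever"): print(n,round(b["conf"],2),w(n,b["position"]).round())
```

```text
4.55 [422.3  62.  180.4] [ 3.141 -0.     0.104]
scene 0.6 [ 535. -120.   98.]
```

View pics/s2.png

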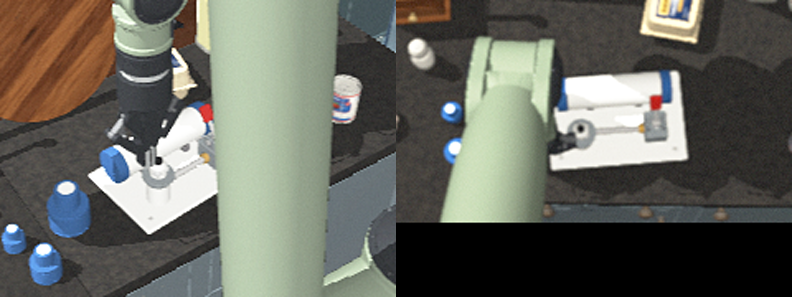

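The lever is over on the far side: the paddle shows at right panel (655,100). Next is the cap.

>>> jog_arm --moves '[[[20,-50,0,0],[40,-100,0,0],[56,-158,0,0],[56,-158,0,0],[56,-158,50,0],[56,-158,90,0],[56,-158,120,0],[56,-158,138,0],[56,-158,146,0],[56,-158,146,0]]]' --grip 0

```text
time: 5.65
position: [470.5, 162.3, 34.0]
tool_rot: [-3.105, 0.005, 0.162]
ft_force: [-4.9, -15.1, 30.8]
grip_width: 85.3
gripper_force: 16.2
```

>>> jog_arm --moves '[[[0,0,0,0],[0,0,0,0],[0,0,0,0],[0,0,0,0],[0,0,0,0],[0,0,0,0],[0,0,0,0],[0,0,0,0],[0,0,-2,0],[0,0,-5,0]]]' --grip 1 --force 80

```text
time: 6.65
position: [473.1, 163.3, 41.9]
tool_rot: [-3.104, -0.001, 0.163]
ft_force: [-0.1, 0.1, 0.0]
grip_width: 0.4
gripper_force: 0.0
```

Run:
```python
from h import *
a=robot.camera("scene"); s=robot.sense(); print(s)
u=px("scene",s["position"]).astype(int); print(u)
x=max(u[0]-50,0);y=u[1]-50
cv2.imwrite("pics/s3.png",cv2.resize(a[y:y+90,x:x+120],None,fx=6,fy=6,interpolation=cv2.INTER_CUBIC))
```

```text
{'time': 6.7, 'joints': array([ 0.16224029,  0.45133232, -0.56575698,  0.55321404,  0.03797007,
        3.14007688]), 'qvel': array([ 0.00945251,  0.01257374, -0.00699405, -0.01678708,  0.00584354,
        0.00046185]), 'effort': array([-1.81338773e-01, -4.21936190e+01,  1.82878429e+01, -8.46222136e-02,
        7.93110416e-02, -1.35187558e-03]), 'position': array([472.84789136, 163.65292396,  42.00035701]), 'tool_rot': array([-3.10362337e+00, -5.50525629e-04,  1.63754970e-01]), 'ft_force': array([0.54955209, 0.19427105, 0.6887506 ]), 'torque': array([-0.02724911, -0.01585045, -0.06562724]), 'gripper_force': 5.264339764110559e-07, 'grip_width': 0.3314610336473354}
[276 290]
```

View pics/s3.png

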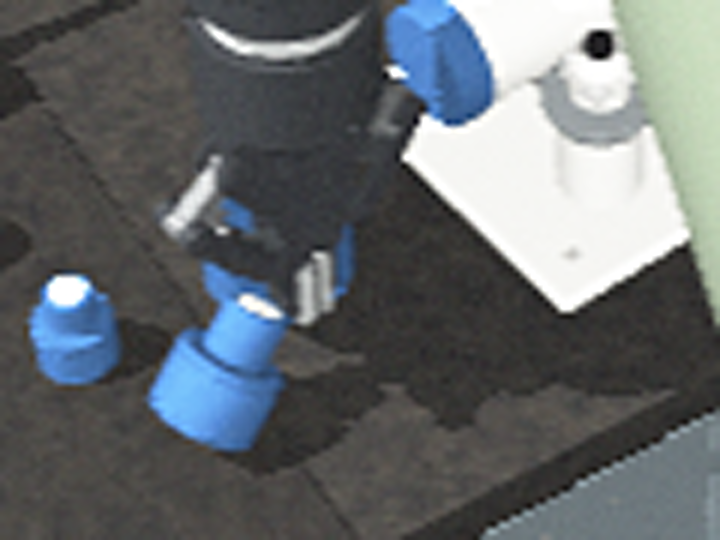

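The last joint stopped at its limit, so the gripper came down short and tilted the cap: the dot is at crop (262,305) and the bottom near (225,440). I'll estimate the tilt before freeing it.

```bash
cat > fit.py <<'E'
from h import *
from scipy.optimize import minimize
from itertools import product
def pts(x,y,th,ph):
    c=np.linspace(0,2*np.pi,40,endpoint=False); P=[]
    for r,z in((24,0),(24,32),(14.5,32),(14.5,56)): P.append(np.c_[r*np.cos(c),r*np.sin(c),0*c+z])
    P=np.vstack(P); M=R.from_rotvec([-th*np.sin(ph),th*np.cos(ph),0]).as_matrix(); Q=P@M.T
    s=-Q[:,2].min(); return Q+[x,y,s]
def rend(n,q,x0,y0,k=4,W=60):
    Q=pts(*q); A=np.array([px(n,p) for p in Q]); m=np.zeros((W*k,W*k),np.uint8)
    for B in(A[:80],A[80:]):
        h=cv2.convexHull(((B-[x0,y0])*k).astype(np.int32)); cv2.fillConvexPoly(m,h,1)
    return m
E
python3 - <<'E'
from fit import *
a=robot.camera("scene"); x0,y0=226,260
# crop origin was (226,240): cap around crop px (150..285,290..450)/6
sub=a[y0:y0+60,x0:x0+60]; big=cv2.resize(sub,None,fx=4,fy=4,interpolation=cv2.INTER_CUBIC)
h=cv2.cvtColor(big,cv2.COLOR_BGR2HSV); m=cv2.inRange(h,(95,110,110),(125,255,255))
mw=cv2.inRange(big,(180,180,180),(255,255,255))
m[:, :]=m|mw; k,l,s,c=cv2.connectedComponentsWithStats(m)
print([(i,s[i].tolist()) for i in range(1,k) if s[i][4]>300])
j=l[int((305+ 60-120)/6*4) if 0 else int((400/6+240-y0)*4), int((215/6+226-x0)*4)]; m=(l==j).astype(np.uint8); print(j)
m=cv2.morphologyEx(m,cv2.MORPH_OPEN,np.ones((9,9)))
cost=lambda q:(rend("scene",q,x0,y0)!=m).sum()+0.0
best=[]
for ph in np.arange(-np.pi,np.pi,np.pi/4):
    for th in(.2,.5):
        r=minimize(cost,[450,215,th,ph],method="Nelder-Mead",options=dict(initial_simplex=np.array([[450,215,th,ph],[465,215,th,ph],[450,230,th,ph],[450,215,th+.25,ph],[450,215,th,ph+.6]]),maxiter=120)); best.append((r.fun,r.x.round(2)))
for b in sorted(best,key=lambda b:b[0])[:5]: print(b)
print(m.sum())
E
```

```text
[(2, [111, 36, 32, 39, 479]), (7, [98, 95, 94, 125, 6912]), (10, [20, 104, 58, 72, 3250])]
7Traceback (most recent call last):
  File "<stdin>", line 15, in <module>
    res = _minimize_neldermead(fun, x0, args, callback, bounds=bounds,
                               **options)
    fxr = func(xr)
    fx = function(np.copy(x), *(wrapper_args + args))
  File "<stdin>", line 11, in <lambda>
  File "fit.py", line 10, in rend
    Q=pts(*q); A=np.array([px(n,p) for p in Q]); m=np.zeros((W*k,W*k),np.uint8)
                           ~~^^^^^
  File "h.py", line 14, in px
    p,M,t=cam(n); f=240/np.tan(np.radians(p["fovy"])/2)
          ~~~^^^
  File "h.py", line 5, in cam
    p=robot.camera_params(n); a=np.array(p["attitude"],float)
ValueError: time passes only in moves, steps and waits
```

```bash
sed -i 's/^def cam(n):/import functools\n@functools.cache\ndef cam(n):/' h.py
cat > dofit.py <<'E'
from fit import *
def dofit(x0,y0,seed,at,n="scene"):
    a=robot.camera(n); sub=a[y0:y0+60,x0:x0+60]; big=cv2.resize(sub,None,fx=4,fy=4,interpolation=cv2.INTER_CUBIC)
    h=cv2.cvtColor(big,cv2.COLOR_BGR2HSV); m=cv2.inRange(h,(95,110,110),(125,255,255))|cv2.inRange(big,(180,180,180),(255,255,255))
    k,l,s,c=cv2.connectedComponentsWithStats(m); j=l[int((at[1]-y0)*4),int((at[0]-x0)*4)]
    m=cv2.morphologyEx((l==j).astype(np.uint8),cv2.MORPH_OPEN,np.ones((9,9))); best=[]
    cost=lambda q:(rend(n,q,x0,y0)!=m).sum()+0.0
    for ph in np.arange(-np.pi,np.pi,np.pi/4):
        q=np.array([*seed,.35,ph]); sx=np.vstack([q,q+np.diag([15,15,.25,.6])])
        r=minimize(cost,q,method="Nelder-Mead",options=dict(initial_simplex=sx,maxiter=150)); best.append((r.fun,r.x.round(2),(pts(*r.x)[120:].mean(0)).round(1)))
    print(m.sum(),j)
    for b in sorted(best,key=lambda b:b[0])[:4]: print(b)
E
timeout 200 python3 -c "
from dofit import *
dofit(226,260,(450,215),(262,307))"
```

```text
6158 5
(np.float64(1042.0), array([ 4.7785e+02,  2.1285e+02, -3.3000e-01,  5.9000e-01]), array([462.7, 202.6,  60.8]))
(np.float64(1044.0), array([ 4.7891e+02,  2.1172e+02,  3.4000e-01, -2.6900e+00]), array([462.1, 203.6,  60.8]))
(np.float64(1053.0), array([464.33, 221.6 ,   0.64,  -1.19]), array([476.8, 190.5,  59.2]))
(np.float64(1089.0), array([ 4.7621e+02,  2.1480e+02,  3.4000e-01, -2.2900e+00]), array([463.8, 200.6,  60.8]))
```

The best physical fit is a cap leaning about 37° toward -y against the finger's back. I'll push the finger gently towards +y so it stands up again, turning the last joint back from its limit as I go.

>>> jog_arm --moves '[[[0,0,0,-3],[0,-3,0,-6],[0,-6,0,-9],[0,-9,0,-10],[0,-12,0,-10],[0,-15,0,-10],[0,-18,0,-10],[0,-18,0,-10]]]'

```text
time: 7.6
position: [468.7, 182.5, 41.3]
tool_rot: [-3.104, -0.005, 0.34]
ft_force: [-0.2, -0.5, -0.2]
grip_width: -0.1
gripper_force: 0.0
```

```bash
timeout 250 python3 -c "
from dofit import *
s=robot.sense(); print(s['time'],s['position'].round(1),s['tool_rot'].round(3),s['joints'].round(2),s['ft_force'].round(1))
a=robot.camera('scene')[240:330,226:346]; cv2.imwrite('pics/s4.png',cv2.resize(a,None,fx=5,fy=5,interpolation=cv2.INTER_CUBIC))
"
```

```text
7.6 [468.7 182.5  41.3] [-3.104 -0.005  0.34 ] [ 0.2   0.46 -0.56  0.56  0.04  3.  ] [-0.2 -0.5 -0.2]
```

View pics/s4.png

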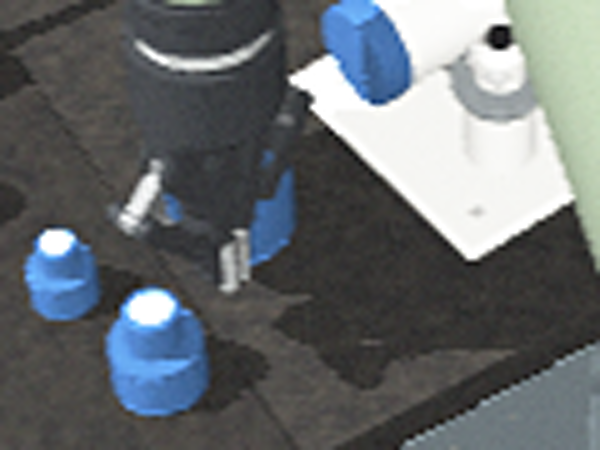

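The cap stands upright again, with its dot at crop (152,307), almost where it began. I'll lift clear, turn the last joint away from its limit, and remeasure.

>>> jog_arm --moves '[[[0,8,0,0],[0,10,-40,0],[0,10,-85,0],[0,10,-130,0],[-20,50,-130,-8],[-55,97,-130,-16],[-55,97,-130,-24],[-55,97,-130,-32],[-55,97,-130,-40],[-55,97,-130,-48],[-55,97,-130,-49],[-55,97,-130,-49]]]' --grip 0.3

```text
time: 8.85
position: [450.2, 67.1, 167.3]
tool_rot: [-3.121, -0.032, 1.192]
ft_force: [-0.6, -0.2, -0.4]
grip_width: 59.9
gripper_force: 0.0
```

Run:
```python
from h import *
a=robot.camera("scene");b=robot.camera("top"); s=robot.sense(); print(s["time"],s["position"].round(1),s["tool_rot"].round(3),s["joints"].round(2),s["grip_width"],s["ft_force"].round(1))
for n,im in(("scene",a),("top",b)):
    u=px(n,(460,225,56)).astype(int); x,y=u-20; m=im[y:y+40,x:x+40]
    k,l,st,c=cv2.connectedComponentsWithStats(cv2.inRange(m,(170,170,170),(255,255,255)))
    for i in range(1,k):
        if st[i][4]>8: print(n,st[i].tolist(),(c[i]+u-20).round(1),ray(n,*(c[i]+u-20),56).round(1))
    k,l,st,c=cv2.connectedComponentsWithStats(cv2.inRange(cv2.cvtColor(m,cv2.COLOR_BGR2HSV),(95,110,80),(125,255,255)))
    for i in range(1,k):
        if st[i][4]>8: print(n,"blue",st[i].tolist(),(c[i]+u-20).round(1))
    cv2.imwrite(f"pics/t_{n}.png",m)
z=lambda n:cv2.resize(cv2.imread(f"pics/t_{n}.png"),None,fx=8,fy=8,interpolation=cv2.INTER_CUBIC)
cv2.imwrite("pics/s5.png",np.hstack([z("scene"),z("top")]))
```

```text
8.95 [450.2  67.4 167.3] [-3.121 -0.032  1.193] [-0.04  0.21 -0.52  0.84  0.04  1.91] 59.440636607167484 [ 0.6  0.6 -1.4]
scene [0, 6, 4, 5, 14] [238.  287.9] [524.6 245.9  56. ]
scene [15, 18, 9, 7, 47] [255.8 301.1] [461.1 227.8  56. ]
scene blue [22, 0, 18, 14, 219] [268.4 285.9]
scene blue [0, 8, 9, 16, 113] [240.6 296.1]
scene blue [10, 17, 21, 23, 324] [257.1 310.8]
top [16, 0, 24, 40, 636] [235.9 260.8] [457.1 195.4  56. ]
top blue [12, 0, 14, 6, 59] [223.6 240.9]
top blue [14, 15, 10, 16, 69] [222.5 261.8]
```

View pics/s5.png

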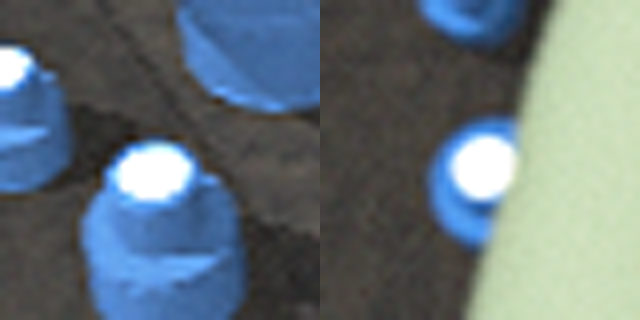

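```bash
cat >> h.py <<'E'
def shift(T):
    s=robot.sense(); return (R.from_euler('xyz',s["tool_rot"]).as_matrix().T@(np.array(T)-s["position"])).round(1)
E
python3 - <<'E'
from h import *
u=px("top",(460,225,56)).astype(int)-20
print(ray("top",*(u+np.array([163,167])/8-.5*0),56).round(1), ray("top",*(u+np.array([163,167])/8-.44),56).round(1))
for P in((461,226.5,130),(461,226.5,90),(461,226.5,36)): print(P,shift(P))
E
```

```text
[459.4 226.6  56. ] [460.7 228.   56. ]
(461, 226.5, 130) [150.6 -47.8  43.1]
(461, 226.5, 90) [149.4 -47.   83.1]
(461, 226.5, 36) [147.6 -45.9 137. ]
```

>>> jog_arm --moves '[[[50,-16,0,-8],[100,-32,0,-16],[151,-48,10,-16],[151,-48,40,-16],[151,-48,40,-16],[151,-48,40,-16]]]' --grip 0.4

```text
time: 9.55
position: [459.7, 226.6, 132.7]
tool_rot: [-3.128, -0.035, 1.474]
ft_force: [-0.6, -0.6, 0.5]
grip_width: 51.3
gripper_force: 0.0
```

Run:
```python
from h import *
a=robot.camera("scene");s=robot.sense(); print(s["time"],s["position"].round(1),s["tool_rot"].round(3),s["joints"].round(2),s["grip_width"])
for P in((461,227.3,70),(461,227.3,36)): print(P,shift(P))
```

```text
9.6 [460.6 226.4 133.6] [-3.13  -0.036  1.473] [ 0.29  0.34 -0.44  0.78  0.04  1.96] 51.21319159817884
(461, 227.3, 70) [-1.3  1.  63.6]
(461, 227.3, 36) [-2.5  1.4 97.5]
```

>>> jog_arm --moves '[[[-1,1,30,0],[-2,1,60,0],[-2,1,80,0],[-2.5,1,92,0],[-2.5,1,99,0],[-2.5,1,99,0],[-2.5,1,99,0]]]'

```text
time: 10.3
position: [461.6, 228.1, 35.1]
tool_rot: [-3.132, -0.037, 1.474]
ft_force: [0.6, 0.4, 0.8]
grip_width: 51.1
gripper_force: 0.0
```

>>> jog_arm --moves '[[[0,0,0,0],[0,0,0,0],[0,0,0,0],[0,0,0,0],[0,0,0,0],[0,0,0,0],[0,0,0,0]]]' --grip 1 --force 80

```text
time: 11.0
position: [461.4, 228.4, 35.3]
tool_rot: [-3.132, -0.037, 1.474]
ft_force: [-1.9, -0.1, 6.3]
grip_width: 26.4
gripper_force: 78.3
```

>>> jog_arm --moves '[[[0,0,-10,0],[0,0,-40,0],[0,0,-85,0],[0,0,-130,0],[-40,8,-130,0],[-80,17,-130,0],[-120,26,-130,0],[-161,35,-130,0],[-161,35,-130,0],[-161,35,-130,0]]]'

```text
time: 12.0
position: [481.1, 59.1, 158.4]
tool_rot: [-3.131, -0.037, 1.472]
ft_force: [0.7, -0.6, -0.2]
grip_width: 26.5
gripper_force: 78.9
```

Run:
```python
from h import *
a=robot.camera("scene");b=robot.camera("top");s=robot.sense(); print(s["time"],s["position"].round(1),s["tool_rot"].round(3),s["joints"].round(2),s["grip_width"])
P=np.array(s["position"]);u=px("scene",P); print(u,px("top",P),px("scene",(487.5,2,100.5)),px("top",(487.5,2,100.5)))
x,y=int(u[0]-40),int(u[1]-30)
A=cv2.resize(a[y:y+80,x:x+80],None,fx=5,fy=5,interpolation=cv2.INTER_CUBIC)
v=px("top",(487.5,30,100)).astype(int)-40
B=cv2.resize(b[v[1]:v[1]+80,v[0]:v[0]+80],None,fx=5,fy=5,interpolation=cv2.INTER_CUBIC)
print(x,y,v); cv2.imwrite("pics/s6.png",np.hstack([A,B]))
```

```text
12.1 [480.8  60.5 158.2] [-3.131 -0.037  1.475] [-0.05  0.28 -0.47  0.84  0.04  1.62] 26.669247083850856
[308.01224121 240.57687683] [279.73432781 244.9720114 ] [326.31167583 246.62591204] [301.44431099 248.07283534]
268 210 [251 207]
```

View pics/s6.png

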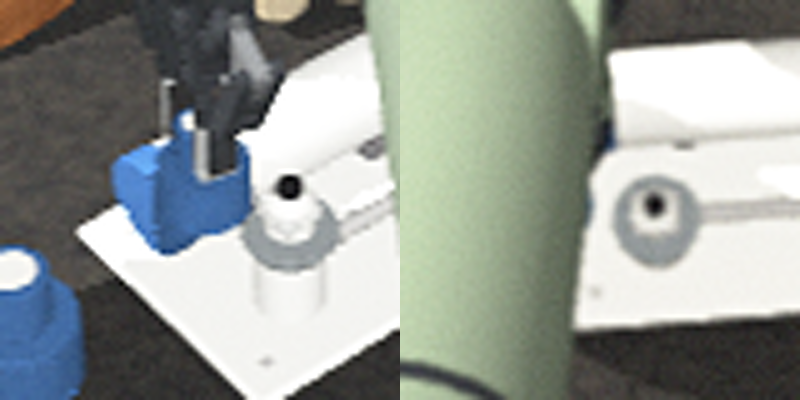

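The cap is held, seen at left panel (210,200) with the cartridge's blue end behind it. The seal dot at (290,187) confirms the seat at about (487.5, 2).

Run:
```python
from h import *
for z in (158,144,130,120,105): print(z,shift((487.5,2.2,z)))
```

```text
158 [-57.3  12.2  -2. ]
144 [-57.8  12.3  12. ]
130 [-58.4  12.5  26. ]
120 [-58.7  12.6  36. ]
105 [-59.3  12.8  50.9]
```

>>> jog_arm --moves '[[[-20,4,-2,0],[-40,8,-2,0],[-57,12,-2,0],[-58,12.5,10,0],[-58,12.5,10,0],[-58,12.5,10,0],[-58,12.5,10,0]]]'

```text
time: 12.8
position: [487.5, 2.3, 145.6]
tool_rot: [-3.13, -0.036, 1.476]
ft_force: [-0.7, 0.1, -0.1]
grip_width: 26.4
gripper_force: 78.9
```

Run:
```python
from h import *
a=robot.camera("scene");s=robot.sense(); print(s["time"],s["position"].round(1),s["tool_rot"].round(3),s["grip_width"])
x,y=281,180
A=cv2.resize(a[y:y+85,x:x+85],None,fx=7,fy=7,interpolation=cv2.INTER_CUBIC)
print(px("scene",s["position"]),px("scene",(487.5,2,109)))
cv2.imwrite("pics/s7.png",A)
for z in (130,120,110,105,102): print(z,shift((487.5,2.2,z)))
```

```text
12.85 [487.7   2.1 145.7] [-3.131 -0.036  1.476] 26.3913561759908
[326.112998   233.92125098] [326.29100792 244.28992739]
130 [-0.5 -0.  15.7]
120 [-0.9  0.1 25.7]
110 [-1.2  0.2 35.7]
105 [-1.4  0.2 40.7]
102 [-1.5  0.3 43.7]
```

View pics/s7.png

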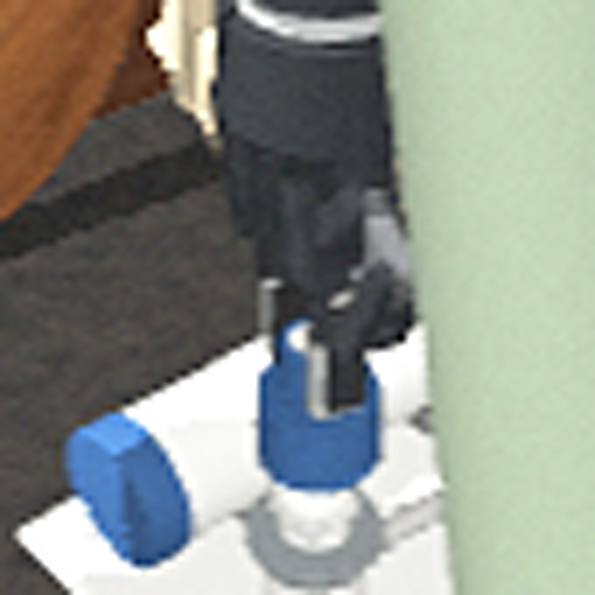

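The cap hangs upright and centred over the stud: skirt edges at crop x 258 and 382, collar centred near 316. I'm lowering it.

>>> jog_arm --moves '[[[0,0,5,0],[-0.5,0,10,0],[-0.5,0,14,0],[-1,0,18,0],[-1,0,21,0],[-1,0,21,0]]]'

```text
time: 13.45
position: [488.0, 1.3, 124.4]
tool_rot: [-3.131, -0.037, 1.474]
ft_force: [0.9, 1.1, -0.2]
grip_width: 26.2
gripper_force: 79.0
```

>>> jog_arm --moves '[[[0,0,2,0],[0,0,4,0],[0,0,6,0],[-0.5,0,8,0],[-0.5,0,10,0],[-0.5,0,12,0],[-0.5,0,13,0],[-0.5,0,13,0]]]'

```text
time: 14.25
position: [488.0, 1.7, 110.6]
tool_rot: [-3.131, -0.038, 1.475]
ft_force: [6.8, 3.4, -9.9]
grip_width: 26.2
gripper_force: 79.3
```

>>> jog_arm --moves '[[[0,0,2,0],[0,0,3,0],[0,0,4,0],[0,0,5,0],[0,0,5,0],[0,0,5,0]]]'

```text
time: 14.85
position: [488.1, 1.4, 107.0]
tool_rot: [-3.132, -0.037, 1.475]
ft_force: [4.2, 4.6, 3.2]
grip_width: 26.0
gripper_force: 80.7
```

>>> jog_arm --moves '[[[0,0,1,0],[0,0,2,0],[0,0,3,0],[0,0,3,0],[0,0,3,0]]]'

```text
time: 15.35
position: [488.1, 1.5, 105.3]
tool_rot: [-3.133, -0.037, 1.475]
ft_force: [-0.4, 5.3, 16.7]
grip_width: 26.5
gripper_force: 82.5
```

>>> jog_arm --moves '[[[0,0,1,0],[0,0,2,0],[0,0,2,0],[0,0,2,0],[0,0,2,0]]]'

```text
time: 15.85
position: [488.1, 1.8, 105.1]
tool_rot: [-3.134, -0.037, 1.475]
ft_force: [-6.1, 4.5, 33.5]
grip_width: 26.3
gripper_force: 84.4
```

Run:
```python
from h import *
a=robot.camera("scene");s=robot.sense(); print(s["time"],s["position"].round(1),s["ft_force"].round(1),s["torque"].round(2))
x,y=281,180
cv2.imwrite("pics/s8.png",cv2.resize(a[y:y+85,x:x+85],None,fx=7,fy=7,interpolation=cv2.INTER_CUBIC))
```

```text
15.9 [488.1   1.7 105.1] [-5.9  5.2 34.1] [1.32 1.13 0.03]
```

View pics/s8.png

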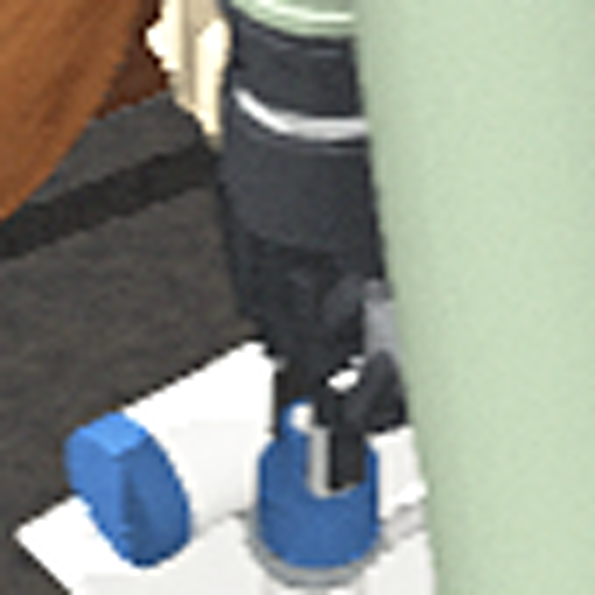

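The cap sits flat on the collar, with its rim at crop (318,565), and the stop is hard. I'll ease the push a little and hand in.

>>> jog_arm --moves '[[[0,0,-0.8,0],[0,0,-0.8,0],[0,0,-0.8,0]]]'

```text
time: 16.2
position: [488.1, 1.7, 105.2]
tool_rot: [-3.134, -0.037, 1.475]
ft_force: [-4.1, 5.4, 25.7]
grip_width: 26.2
gripper_force: 83.0
```

```bash
python3 -c "
from h import *
s=robot.sense(); print(s['position'],s['ft_force']); print(robot.hand_in())"
```

```text
[488.13293176   1.70973812 105.1645681 ] [-4.12592547  5.38067914 25.72774149]
the job is handed in; nothing more can be done
None
```

The job is handed in at about 16 s: the lever is flipped to shut, and the middle-sized cap is clicked on and held down on the collar with about 26 N, after my first grasp attempt tipped the cap and I had to stand it back up.

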